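# Tug-test the bench dogs of a carving board

### The arm

A 6-joint arm with a two-finger parallel gripper is mounted at the origin on a cart in front of the work surface, level with it; the furniture and walls round the work are solid. World frame = base frame: x ahead of the robot, y to its left, z up, the work surface at z = 0. Lengths are in m, angles in rad, forces in N, time in s.
With the tool pointing down it reaches from about 0.35 to 0.775 m from the base axis. Payload 7.3 kg.
Tool frame: the origin (TCP) lies at the very end of the fingers, on their centre line; the grasp point (between the pads) lies 19 mm behind it; z points along the fingers, y is the line along which they close (so a half turn about z gives the same grasp; the last joint's range is limited). The gripper opens to 92 mm and grips with 3 to 60 N. Pads are 19 mm wide; open, the fingers measure 130 mm over their backs; the gripper's body (75 mm by 190 mm) begins 47 mm behind the grasp point.
Start: joints at [1.022, 0.342, 1.524, -0, 1.275, -0.146], TCP at [0.206, 0.483, 0.227] pointing down, gripper open.
Joint ranges: [-2.53, 2.53], [-0.77, 2.02], [0.04, 2.7], [-1, 4.14], [0.28, 2.66], [-3.11, 3.11]. Speed limits (rad/s): [2.57, 2.57, 3.14, 3.14, 3.14, 3.14].

### API

Orientations are given as [roll, pitch, yaw] about the fixed x, y, z axes, in that order (R = Rz(yaw) Ry(pitch) Rx(roll)).
In Python, from cell import * gives the robot as it stands.
- The arm moves only by the tool step_arm, never from a script. Its argument "commands" is a list of rows, each a list of 7 numbers: the opening, from 0 (shut) to 1 (fully open), then the shift along the world's x, y, z in cm, then the turn, a rotation vector about the world's x, y, z in rad. A call has 1 to 5 rows; each row is the pose to reach, as a shift and turn from the pose commanded when the call began; what a row does not reach only later rows make up. A row lasts 1/12 s, in which the tool goes at most 41.7 mm and 7.16 degrees, less where a joint would pass 70% of its speed; a pose out of reach is approached as far as the arm can. A call with a gripper value outside its range is refused whole. The fingers move at their own pace and stop on an object; "grip_force" is the grip in N (left out, the last holds). Time passes only in rows, so rows that repeat a pose let the fingers close. It gives the time, the measured TCP pose, the force, the opening and the grip force at its end, in the units of the state.
- observe(): the state, without advancing time (a new reading comes with each control period).
- read_camera(name): name is "scene" or "top" or "wrist"; returns the picture (480x640x3 uint8, red, green, blue); there is no depth.
- camera_model(name): a dict with "vfov" (degrees; the focal length in pixels is half the picture's height over the tangent of half this angle, whatever the lens; pixels are square), "cx", "cy" (the principal point, pixels), "world_to_cam" (4x4, takes a point from world to camera coordinates). Camera axes: x right, y up, looking along -z (the intrinsics and any distortion apply to the point x, -y, -z); pixel columns grow to the right and rows downward; lengths in m; the calibration is good to about 2 mm. The wrist camera is an equidistant fisheye: a pixel r from the principal point sees the ray r / f radians off the axis. A picture is of the moment at which its call begins: read the wrist's pose just before it. camera_model takes no time and is no camera call; for the wrist camera it gives the pose at the moment of the call.
- hand_in(): hands the job in; it is judged then, once.
The state is a dict: "time": time; "qpos": joint angles; "qvel": joint speeds; "joint_efforts": joint torques, N m; "tool_pos": TCP position; "tool_rot": TCP orientation; "contact_force": force on the tool from outside, world axes, zero at the start; "torque": the same for the moment, N m; "opening": finger opening in m; "grip_force": force on a finger pad.
Only numpy, scipy, OpenCV 4.12 (cv2) and the standard library are available. Lean on these libraries where they do the work, as an engineer would, in place of code of your own. Each camera call takes 0.05 s, during which the arm holds its last target. There are 200 camera calls.

### The job

The three bench dogs of the carving board should each be locked down by a spring catch, but not every one was pushed in until its catch clicked. From left to right, tug each dog straight up with about 12 newtons to prove that it holds; if it slips up instead, push it down until its collar sits on the board and the catch has clicked, and tug it again before going on to the next. Pull with no more than about 25 newtons and don't ram or wrench the dogs; leave all three dogs locked and down, and the blank and other things where they lie.

Things in the scene. Friction and masses are not known exactly. Their poses are not given: they have to be found in the camera images.
- board: Plywood carving board screwed to the bench: 170 mm deep (x axis, away from the robot), 210 mm wide (y axis, to the left), 40 mm thick; origin at the centre of its underside. An 18 mm high fence runs along the far edge. Three holes in a row, 70 mm apart, 40 mm from the near edge, hold the dogs. On the near face before each hole is the brass body and black knob of its spring catch.
- hole_left (a point): Centre of the left hole (seen from the robot; 21.6 mm wide) at the board's top face, axes as the board's. Each hole's catch presses its nose on the dog's shank with about 5 N, and springs into the dog's groove as the dog is pushed down on its seat; the dog then cannot come up. A dog not yet caught is only dragged by the nose: it slides up or down at 3 to 8 N.
- hole_middle (a point): Centre of the middle hole at the level of the board's top face; axes as the board's.
- hole_right (a point): Centre of the right hole at the level of the board's top face; axes as the board's.
- dog_a: One of three identical aluminium bench dogs, 40 g; which stands in which hole varies. Round grip 24 mm wide from 5 to 42 mm above the origin; below it a collar 30 mm wide, 5 mm high; below that a 20 mm shank, 36 mm long. Origin on the axis (z, up) under the collar: at the board's top face when home. Locked, it has 1 to 3.5 mm of free lift (differs), then stops hard; unlocked it stands 2 to 7 mm proud.
- dog_b: The second of the three identical dogs (see dog_a).
- dog_c: The third of the three identical dogs (see dog_a).
- catch_left: Spring catch of the left hole: a flat steel bolt, 9 mm wide, 5 mm high, that slides along the board's x axis 16.5 mm below the board's top, with a black 16 mm pull-knob on the near face. Origin on the hole's axis when the bolt is fully out (locked); it stands about 3 mm nearer to the robot while the bolt rubs on the shank of a dog that is not locked.
- catch_middle: Spring catch of the middle hole (see catch_left).
- catch_right: Spring catch of the right hole (see catch_left).
- blank: Loose wooden plank, 135 x 52 x 15 mm, lying flat on the board just behind the dogs, its long side (its own x axis) along the row of dogs; origin at the centre of its underside.
- pencil: Loose hexagonal pencil, 173 mm long (its y axis), 9 mm thick, on the bench beside the board; origin under its middle.
- wedge: Loose wooden wedge, 34 x 95 x 32 mm, on the bench behind the board; origin at the centre of its underside.
- mallet: Carver's mallet, 220 mm long, lying at the back of the bench; origin under its middle.
Things that resemble listed ones, but are neither listed nor needed, are in the scene too. What is shaped like the dog_b but orange or red is not meant.

How it is judged:
By the outcome, as a careful person would: the job done as asked, in the order asked, and still so for the second after the job is handed in, with the robot touching nothing.
It also fails if it takes over 61 s, if anything falls off the work surface, if the arm or the gripper's body presses on something with over 40 N, if the wrist force passes 120 N, or if a joint passes its speed limit or range.

## Working session

There is one attempt and no reset: what is moved stays moved. The work goes in short steps, Python scripts to look and compute and a tool call to move; the robot and the scene stay as the last step left them, time stands still between calls to the robot, and variables do not carry over. Pictures are saved under pics/ and viewed, at most 10 in all, crops included, and the job is handed in when it is done.

Besides the shell and the picture viewer there is one more tool, called as a command line: name --pt "numbers of a row" for each row, then --argument value for the rest. step_arm: Moves the arm, as the interface text tells. Its arguments: {"type":"object","properties":{"commands":{"type":"array"},"grip_force":{"type":"number"}},"required":["commands"]}

```bash
mkdir -p pics; python3 - <<'E'
from cell import *
import cv2
for n in ("scene","top"):
    cv2.imwrite(f"pics/{n}0.png",read_camera(n)[:,:,::-1]); 
    m=camera_model(n); print(n,m['vfov'],m['cx'],m['cy'],m.keys()); print(m['world_to_cam'])
s=observe(); print(s)
E
```

```text
scene 55.69658134911045 321.1395181107776 233.97166470914428 dict_keys(['vfov', 'cx', 'cy', 'world_to_cam'])
[[ 0.70277232 -0.71139352  0.00550677 -0.17810986]
 [ 0.36518382  0.36737959  0.85537887 -0.31652347]
 [-0.61053406 -0.59912562  0.51797361 -0.40517226]
 [ 0.          0.          0.          1.        ]]
top 46.17048808616337 324.58139496561085 237.55973396620806 dict_keys(['vfov', 'cx', 'cy', 'world_to_cam'])
[[-0.00682723 -0.99995373 -0.00677723  0.2769836 ]
 [ 0.99432868 -0.00750783  0.10608542 -0.53504082]
 [-0.10613139 -0.00601452  0.99433392 -0.84959007]
 [ 0.          0.          0.          1.        ]]
{'time': 0.1, 'qpos': array([ 1.02200842e+00,  3.42686450e-01,  1.52492123e+00, -1.35280654e-05,
        1.27541100e+00, -1.46020870e-01]), 'qvel': array([ 1.20082743e-03, -1.51046941e-03, -3.73428687e-03,  1.19324959e-03,
        2.22073967e-03,  5.12335272e-05]), 'joint_efforts': array([ 2.47099793e-03, -4.32006991e+01, -2.44694299e+01,  7.20273843e-02,
        5.26801986e-02, -4.51194580e-05]), 'tool_pos': array([0.20558164, 0.48267555, 0.22609722]), 'tool_rot': array([-3.14017992e+00, -1.94690943e-04,  2.73882943e+00]), 'contact_force': array([ 0.80412811, -0.00838411,  1.05854034]), 'torque': array([ 0.03226747,  0.01698841, -0.01780821]), 'grip_force': 0.0, 'opening': 0.09209393499085974}
```

View pics/scene0.png

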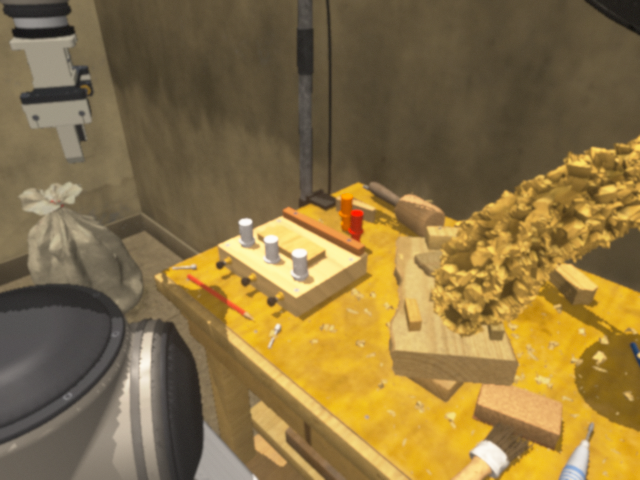

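View pics/top0.png

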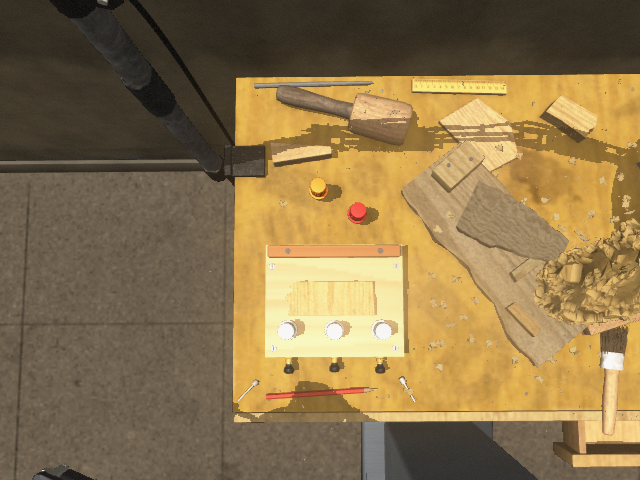

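The top view shows the three white dogs at (288,330), (335,330) and (382,329), with their knobs near row 367. The orange (318,188) and red (358,213) look-alikes stand behind the fence and aren't meant. Next I'll measure and check an enlarged crop.

```bash
cat > h.py <<'E'
import numpy as np, cv2
from cell import *
def bp(n,u,v,z):
    m=camera_model(n); f=240/np.tan(np.radians(m['vfov']/2)); T=m['world_to_cam']
    d=T[:3,:3].T@np.array([(u-m['cx'])/f,-(v-m['cy'])/f,-1]); c=-T[:3,:3].T@T[:3,3]
    return c+d*(z-c[2])/d[2]
def pj(n,p):
    m=camera_model(n); f=240/np.tan(np.radians(m['vfov']/2)); T=m['world_to_cam']
    q=T[:3,:3]@np.array(p)+T[:3,3]; return m['cx']-f*q[0]/q[2], m['cy']+f*q[1]/q[2]
E
python3 - <<'E'
from h import *
a=cv2.imread("pics/top0.png"); b=cv2.imread("pics/scene0.png")
A=cv2.resize(a[235:385,255:415],None,fx=4,fy=4,interpolation=cv2.INTER_CUBIC)
cv2.imwrite("pics/ca.png",A)
B=cv2.resize(b[200:325,200:380],None,fx=4.4,fy=4.4,interpolation=cv2.INTER_CUBIC); cv2.imwrite("pics/cb.png",B)
for p in [(288,330),(335,330),(382,329)]: print(bp("top",*p,.084).round(4))
for p in [(266,357),(404,356),(407,245)]: print(bp("top",*p,.04).round(4))
E
```

```text
[0.3978 0.3264 0.084 ]
[0.3974 0.2587 0.084 ]
[0.3984 0.1912 0.084 ]
[0.3553 0.3627 0.04  ]
[0.3555 0.1546 0.04  ]
[0.5234 0.1464 0.04  ]
```

View pics/ca.png

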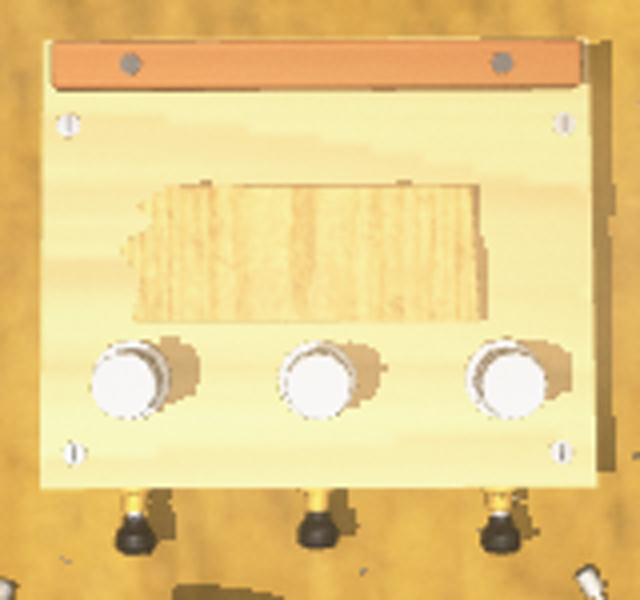

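View pics/cb.png

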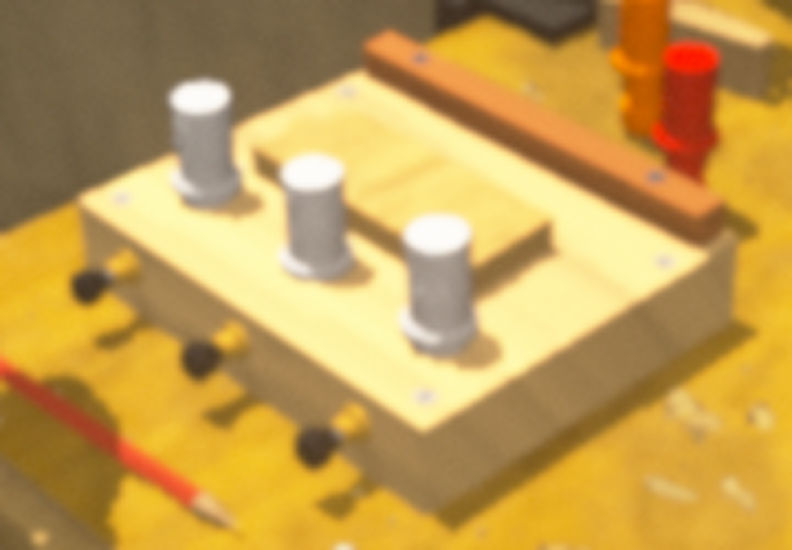

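The crops show the three silver-white dogs with their tops at about (286,331), (334.5,331) and (383,331) in the full top picture. All three fit the description: they stand in the row of holes behind the knobs. The orange and red ones are the decoys. Now I'll move over the left dog.

```bash
python3 - <<'E'
from h import *
for p in [(286,330.75),(334.5,330.75),(383,330.75)]: print(bp("top",*p,.084).round(4))
for p in [(265.5,357),(404.2,356.5),(402.5,245.2),(265.5,245)]: print(bp("top",*p,.04).round(4))
E
```

```text
[0.3968 0.3292 0.084 ]
[0.3963 0.2595 0.084 ]
[0.3959 0.1898 0.084 ]
[0.3553 0.3635 0.04  ]
[0.3548 0.1543 0.04  ]
[0.5232 0.1533 0.04  ]
[0.525  0.3642 0.04  ]
```

step_arm --pt "0.5 4 -3 0 0 0 0.1" --pt "0.5 7 -6 0 0 0 0.2" --pt "0.5 10 -9 0 0 0 0.3" --pt "0.5 13 -11.5 0 0 0 0.4" --pt "0.5 16 -14 0 0 0 0.4"

```text
time: 0.52
tool_pos: [0.3628, 0.3445, 0.2265]
tool_rot: [-3.141, -0.001, -3.138]
contact_force: [0.3, 0.7, -0.0]
opening: 0.0631
grip_force: 0.0
```

step_arm --pt "0.5 3.1 -1.35 0 0 0 0" --pt "0.5 3.1 -1.35 -4 0 0 0" --pt "0.5 3.1 -1.35 -8 0 0 0" --pt "0.5 3.1 -1.35 -10.5 0 0 0" --pt "0.5 3.1 -1.35 -10.5 0 0 0"

```text
time: 0.93
tool_pos: [0.3901, 0.3303, 0.1165]
tool_rot: [-3.136, -0.009, 3.138]
contact_force: [-1.2, -1.3, -1.2]
opening: 0.0465
grip_force: 0.0
```

```bash
python3 - <<'E'
from h import *
print(observe()['tool_pos'],observe()['contact_force'],observe()['opening'])
a=read_camera("wrist")[:,:,::-1]; b=read_camera("top")[:,:,::-1]
cv2.imwrite("pics/w1.png",a)
E
```

```text
[0.39008707 0.33029324 0.11649689] [-1.1958093  -1.32501056 -1.20859763] 0.046471789979721026
```

View pics/w1.png

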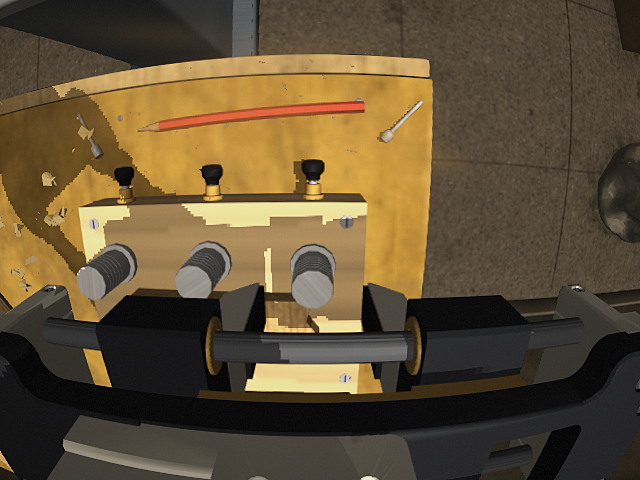

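The wrist picture shows the left dog at (312,275), roughly centred between the fingers (inner faces at columns 265 and 365). I'll go down next.

step_arm --pt "0.5 0 0 -2 0 0 0" --pt "0.5 0 0 -4 0 0 0" --pt "0.5 0 0 -5.5 0 0 0" --pt "0.5 0 0 -6.5 0 0 0" --pt "0.5 0 0 -6.5 0 0 0"

```text
time: 1.45
tool_pos: [0.3931, 0.3329, 0.0568]
tool_rot: [3.142, -0.0, 3.139]
contact_force: [-0.8, 0.2, 0.4]
opening: 0.0459
grip_force: 0.0
```

step_arm --pt "0.34 0 0 0 0 0 0" --pt "0.34 0 0 0 0 0 0" --pt "0.34 0 0 0 0 0 0" --grip_force 8

```text
time: 1.7
tool_pos: [0.3938, 0.3332, 0.0581]
tool_rot: [3.14, 0.002, 3.139]
contact_force: [-0.4, 0.5, -0.4]
opening: 0.033
grip_force: 0.0
```

step_arm --pt "0.34 0.3 -0.4 -0.1 0 0 0" --pt "0.34 0.3 -0.4 -0.1 0 0 0" --pt "0.34 0.3 -0.4 -0.1 0 0 0"

```text
time: 1.95
tool_pos: [0.3964, 0.3285, 0.056]
tool_rot: [3.141, 0.0, 3.138]
contact_force: [0.0, 0.1, -0.5]
opening: 0.0311
grip_force: 0.0
```

```bash
python3 - <<'E'
from h import *
import time
s=observe();print(s['tool_pos'],s['contact_force'],s['opening'])
cv2.imwrite("pics/w2.png",read_camera("wrist")[:,:,::-1][150:450,120:520])
s=observe();print(s['tool_pos'],s['contact_force'],s['opening'])
E
```

```text
[0.39639699 0.32845756 0.05604736] [ 0.01963606  0.13949713 -0.49971772] 0.031136473238175894
[0.39625893 0.32852576 0.05596067] [ 0.14460986 -0.50373737  0.01601129] 0.031533331918136426
```

View pics/w2.png

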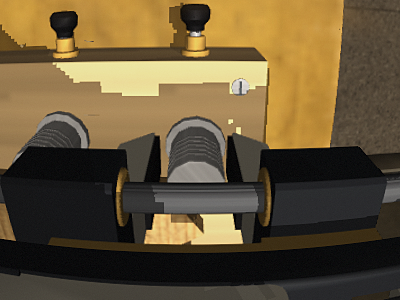

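The dog (column ~197 in the crop) sits centred between the pads. I'll close softly.

step_arm --pt "0.2 0 0 0 0 0 0" --pt "0.2 0 0 0 0 0 0" --pt "0.2 0 0 0 0 0 0" --pt "0.2 0 0 0 0 0 0" --grip_force 6

```text
time: 2.33
tool_pos: [0.3961, 0.3288, 0.0558]
tool_rot: [3.141, 0.0, 3.139]
contact_force: [-0.7, 1.5, 1.2]
opening: 0.024
grip_force: 6.0
```

step_arm --pt "0.1 0 0 0 0 0 0" --pt "0.1 0 0 0 0 0 0" --pt "0.1 0 0 0 0 0 0" --grip_force 40

```text
time: 2.58
tool_pos: [0.3961, 0.3288, 0.0558]
tool_rot: [3.141, 0.0, 3.139]
contact_force: [-0.5, 1.6, 0.3]
opening: 0.023
grip_force: 40.0
```

step_arm --pt "0.1 0 0 0.05 0 0 0" --pt "0.1 0 0 0.1 0 0 0" --pt "0.1 0 0 0.1 0 0 0"

```text
time: 2.83
tool_pos: [0.396, 0.3286, 0.0564]
tool_rot: [-3.141, -0.0, 3.139]
contact_force: [1.1, 2.3, -4.2]
opening: 0.0235
grip_force: 40.0
```

step_arm --pt "0.1 0 0 0.05 0 0 0" --pt "0.1 0 0 0.1 0 0 0" --pt "0.1 0 0 0.1 0 0 0"

```text
time: 3.08
tool_pos: [0.3959, 0.3283, 0.0575]
tool_rot: [-3.141, -0.0, 3.139]
contact_force: [1.1, 0.1, -5.1]
opening: 0.0232
grip_force: 40.0
```

step_arm --pt "0.1 0 0 0.05 0 0 0" --pt "0.1 0 0 0.1 0 0 0" --pt "0.1 0 0 0.1 0 0 0"

```text
time: 3.33
tool_pos: [0.396, 0.3284, 0.0587]
tool_rot: [-3.141, -0.0, 3.139]
contact_force: [1.2, -0.9, -4.7]
opening: 0.0234
grip_force: 40.0
```

step_arm --pt "0.1 0 0 0.05 0 0 0" --pt "0.1 0 0 0.1 0 0 0" --pt "0.1 0 0 0.1 0 0 0"

```text
time: 3.58
tool_pos: [0.396, 0.3285, 0.0598]
tool_rot: [-3.141, -0.0, 3.139]
contact_force: [1.0, -1.6, -5.2]
opening: 0.0234
grip_force: 40.0
```

step_arm --pt "0.1 0 0 0.05 0 0 0" --pt "0.1 0 0 0.1 0 0 0" --pt "0.1 0 0 0.1 0 0 0"

```text
time: 3.83
tool_pos: [0.396, 0.3286, 0.0609]
tool_rot: [3.142, -0.0, 3.139]
contact_force: [1.6, -0.8, -5.1]
opening: 0.0233
grip_force: 40.0
```

The left dog slipped up 5 mm at about 5 N, so it isn't locked. I'll push it down.

step_arm --pt "0.1 0 0 -0.15 0 0 0" --pt "0.1 0 0 -0.3 0 0 0" --pt "0.1 0 0 -0.45 0 0 0" --pt "0.1 0 0 -0.6 0 0 0" --pt "0.1 0 0 -0.6 0 0 0"

```text
time: 4.25
tool_pos: [0.3961, 0.3292, 0.0556]
tool_rot: [3.14, 0.001, 3.139]
contact_force: [-2.1, 1.1, 3.2]
opening: 0.0233
grip_force: 40.0
```

step_arm --pt "0.1 0 0 -0.05 0 0 0" --pt "0.1 0 0 -0.1 0 0 0" --pt "0.1 0 0 -0.1 0 0 0"

```text
time: 4.5
tool_pos: [0.3962, 0.3292, 0.0546]
tool_rot: [3.14, 0.001, 3.139]
contact_force: [-2.1, 0.3, 4.5]
opening: 0.023
grip_force: 40.0
```

step_arm --pt "0.1 0 0 -0.05 0 0 0" --pt "0.1 0 0 -0.1 0 0 0" --pt "0.1 0 0 -0.1 0 0 0"

```text
time: 4.75
tool_pos: [0.396, 0.3288, 0.0529]
tool_rot: [3.141, 0.0, 3.139]
contact_force: [-0.6, 0.6, 0.3]
opening: 0.0231
grip_force: 40.0
```

step_arm --pt "0.1 0 0 -0.05 0 0 0" --pt "0.1 0 0 -0.1 0 0 0" --pt "0.1 0 0 -0.1 0 0 0"

```text
time: 5.0
tool_pos: [0.396, 0.3286, 0.0515]
tool_rot: [-3.142, -0.0, 3.139]
contact_force: [-0.8, 0.9, -0.6]
opening: 0.0234
grip_force: 40.0
```

step_arm --pt "0.1 0 0 -0.05 0 0 0" --pt "0.1 0 0 -0.1 0 0 0" --pt "0.1 0 0 -0.1 0 0 0"

```text
time: 5.25
tool_pos: [0.3961, 0.3286, 0.0514]
tool_rot: [3.141, 0.0, 3.139]
contact_force: [-3.2, -1.2, 7.8]
opening: 0.0233
grip_force: 40.0
```

step_arm --pt "0.1 0 0 -0.05 0 0 0" --pt "0.1 0 0 -0.1 0 0 0" --pt "0.1 0 0 -0.1 0 0 0"

```text
time: 5.5
tool_pos: [0.3961, 0.3287, 0.0513]
tool_rot: [3.141, 0.001, 3.139]
contact_force: [-5.2, -1.9, 16.8]
opening: 0.0232
grip_force: 40.0
```

Seated at TCP z 0.0514 after the catch released the drag. Now I'll tug again.

step_arm --pt "0.1 0 0 0.1 0 0 0" --pt "0.1 0 0 0.2 0 0 0" --pt "0.1 0 0 0.25 0 0 0" --pt "0.1 0 0 0.25 0 0 0"

```text
time: 5.83
tool_pos: [0.396, 0.3286, 0.0521]
tool_rot: [-3.142, -0.0, 3.139]
contact_force: [-0.4, 0.3, -0.1]
opening: 0.0234
grip_force: 40.0
```

step_arm --pt "0.1 0 0 0.05 0 0 0" --pt "0.1 0 0 0.1 0 0 0" --pt "0.1 0 0 0.1 0 0 0"

```text
time: 6.08
tool_pos: [0.3961, 0.3286, 0.0531]
tool_rot: [-3.142, -0.0, 3.139]
contact_force: [-0.3, -0.4, -0.5]
opening: 0.0236
grip_force: 40.0
```

step_arm --pt "0.1 0 0 0.05 0 0 0" --pt "0.1 0 0 0.1 0 0 0" --pt "0.1 0 0 0.1 0 0 0"

```text
time: 6.33
tool_pos: [0.3959, 0.3286, 0.0539]
tool_rot: [-3.141, -0.0, 3.139]
contact_force: [0.2, 0.6, -4.7]
opening: 0.0232
grip_force: 40.0
```

step_arm --pt "0.1 0 0 0.05 0 0 0" --pt "0.1 0 0 0.09 0 0 0" --pt "0.1 0 0 0.09 0 0 0" --pt "0.1 0 0 0.09 0 0 0" --pt "0.1 0 0 0.09 0 0 0"

```text
time: 6.75
tool_pos: [0.3956, 0.3284, 0.0544]
tool_rot: [-3.141, -0.001, 3.139]
contact_force: [1.6, 2.7, -18.1]
opening: 0.0235
grip_force: 39.9
```

Locked: it held 18 N with no further movement. I'll set it down and release it.

step_arm --pt "0.1 0 0 -0.15 0 0 0" --pt "0.1 0 0 -0.3 0 0 0" --pt "0.1 0 0 -0.45 0 0 0" --pt "0.1 0 0 -0.53 0 0 0" --pt "0.1 0 0 -0.53 0 0 0"

```text
time: 7.17
tool_pos: [0.3962, 0.3289, 0.0514]
tool_rot: [3.141, 0.001, 3.139]
contact_force: [-5.2, -1.1, 8.6]
opening: 0.0237
grip_force: 40.0
```

step_arm --pt "0.1 0 0 0 0 0 0" --pt "0.46 0 0 0 0 0 0" --pt "0.46 0 0 0 0 0 0" --pt "0.46 0 0 0 0 0 0"

```text
time: 7.5
tool_pos: [0.3968, 0.3289, 0.0504]
tool_rot: [3.141, 0.002, 3.139]
contact_force: [-0.2, 0.8, -0.9]
opening: 0.0386
grip_force: 0.0
```

step_arm --pt "0.46 0 0 2 0 0 0" --pt "0.46 0 0 4.5 0 0 0" --pt "0.46 0 0 6.5 0 0 0" --pt "0.46 0 0 7 0 0 0" --pt "0.46 -0.02 -2.5 7 0 0 0"

```text
time: 7.92
tool_pos: [0.3976, 0.3066, 0.1217]
tool_rot: [3.137, 0.006, 3.141]
contact_force: [-0.1, -0.9, -1.1]
opening: 0.0421
grip_force: 0.0
```

step_arm --pt "0.46 -0.02 -2.2 0 0 0 0" --pt "0.46 -0.03 -4.0 0 0 0 0" --pt "0.46 -0.03 -4.5 0 0 0 0" --pt "0.46 -0.03 -4.5 0 0 0 0" --pt "0.46 -0.03 -4.5 0 0 0 0"

```text
time: 8.33
tool_pos: [0.3959, 0.259, 0.1197]
tool_rot: [3.141, 0.0, 3.138]
contact_force: [0.5, -0.0, 0.1]
opening: 0.0423
grip_force: 0.0
```

Over the middle dog at the expected place. I'll go down, close softly, then firmly.

step_arm --pt "0.46 0 0 -2 0 0 0" --pt "0.46 0 0 -4 0 0 0" --pt "0.46 0 0 -5.5 0 0 0" --pt "0.46 0 0 -6.4 0 0 0" --pt "0.46 0 0 -6.4 0 0 0"

```text
time: 8.75
tool_pos: [0.3945, 0.2589, 0.054]
tool_rot: [-3.14, -0.003, 3.14]
contact_force: [-0.4, -1.3, 0.5]
opening: 0.0425
grip_force: 0.0
```

step_arm --pt "0.34 0 0 0 0 0 0" --pt "0.2 0 0 0 0 0 0" --pt "0.2 0 0 0 0 0 0" --pt "0.2 0 0 0 0 0 0" --pt "0.2 0 0 0 0 0 0" --grip_force 6

```text
time: 9.17
tool_pos: [0.3962, 0.259, 0.0566]
tool_rot: [3.141, 0.002, 3.139]
contact_force: [-0.0, 1.1, 2.6]
opening: 0.0237
grip_force: 6.0
```

step_arm --pt "0.1 0 0 0 0 0 0" --pt "0.1 0 0 0 0 0 0" --pt "0.1 0 0 0 0 0 0" --grip_force 40

```text
time: 9.42
tool_pos: [0.3962, 0.259, 0.0566]
tool_rot: [3.14, 0.002, 3.139]
contact_force: [0.0, 1.7, 6.5]
opening: 0.0228
grip_force: 40.0
```

step_arm --pt "0.1 0 0 0.05 0 0 0" --pt "0.1 0 0 0.1 0 0 0" --pt "0.1 0 0 0.1 0 0 0"

```text
time: 9.67
tool_pos: [0.3954, 0.2585, 0.0568]
tool_rot: [-3.141, -0.0, 3.139]
contact_force: [-0.7, 0.5, -0.1]
opening: 0.023
grip_force: 40.0
```

step_arm --pt "0.1 0 0 0.05 0 0 0" --pt "0.1 0 0 0.1 0 0 0" --pt "0.1 0 0 0.1 0 0 0"

```text
time: 9.92
tool_pos: [0.3954, 0.2585, 0.0578]
tool_rot: [-3.141, -0.0, 3.139]
contact_force: [-0.3, -1.1, -0.0]
opening: 0.023
grip_force: 40.0
```

step_arm --pt "0.1 0 0 0.05 0 0 0" --pt "0.1 0 0 0.1 0 0 0" --pt "0.1 0 0 0.1 0 0 0"

```text
time: 10.17
tool_pos: [0.3951, 0.2585, 0.0582]
tool_rot: [-3.141, -0.001, 3.139]
contact_force: [1.1, 1.5, -9.6]
opening: 0.023
grip_force: 40.0
```

step_arm --pt "0.1 0 0 0.04 0 0 0" --pt "0.1 0 0 0.07 0 0 0" --pt "0.1 0 0 0.07 0 0 0"

```text
time: 10.42
tool_pos: [0.3948, 0.2584, 0.0585]
tool_rot: [-3.141, -0.002, 3.139]
contact_force: [0.5, 3.3, -20.6]
opening: 0.023
grip_force: 40.0
```

The middle dog is locked: a hard stop at 20 N after about 2 mm. I'll lower it, release and move to the right dog.

step_arm --pt "0.1 0 0 -0.12 0 0 0" --pt "0.1 0 0 -0.24 0 0 0" --pt "0.1 0 0 -0.34 0 0 0" --pt "0.1 0 0 -0.38 0 0 0" --pt "0.1 0 0 -0.38 0 0 0"

```text
time: 10.83
tool_pos: [0.3964, 0.2589, 0.0567]
tool_rot: [3.141, 0.002, 3.139]
contact_force: [0.4, 0.4, 1.7]
opening: 0.0234
grip_force: 40.0
```

step_arm --pt "0.1 0 0 0 0 0 0" --pt "0.46 0 0 0 0 0 0" --pt "0.46 0 0 0 0 0 0" --pt "0.46 0 0 0 0 0 0"

```text
time: 11.17
tool_pos: [0.3954, 0.2586, 0.0557]
tool_rot: [3.142, -0.0, 3.139]
contact_force: [-0.0, 0.4, 0.5]
opening: 0.038
grip_force: 0.0
```

step_arm --pt "0.46 0 0 2 0 0 0" --pt "0.46 0 0 4.5 0 0 0" --pt "0.46 0 0 6 0 0 0" --pt "0.46 0 0 6.4 0 0 0" --pt "0.46 -0.02 -2.5 6.4 0 0 0"

```text
time: 11.58
tool_pos: [0.3965, 0.236, 0.1208]
tool_rot: [3.139, 0.004, 3.141]
contact_force: [0.1, 0.3, -0.1]
opening: 0.0423
grip_force: 0.0
```

step_arm --pt "0.46 -0.02 -2.2 0 0 0 0" --pt "0.46 -0.03 -4.0 0 0 0 0" --pt "0.46 -0.03 -4.5 0 0 0 0" --pt "0.46 -0.03 -4.5 0 0 0 0" --pt "0.46 -0.03 -4.5 0 0 0 0"

```text
time: 12.0
tool_pos: [0.3951, 0.1889, 0.1194]
tool_rot: [3.141, -0.0, 3.138]
contact_force: [0.3, -0.2, -0.1]
opening: 0.0427
grip_force: 0.0
```

step_arm --pt "0.46 0 0.05 -2 0 0 0" --pt "0.46 0 0.05 -4 0 0 0" --pt "0.46 0 0.05 -5.5 0 0 0" --pt "0.46 0 0.05 -6.3 0 0 0" --pt "0.46 0 0.05 -6.3 0 0 0"

```text
time: 12.42
tool_pos: [0.394, 0.1896, 0.0552]
tool_rot: [-3.141, -0.003, 3.14]
contact_force: [-0.6, -0.2, -0.3]
opening: 0.0421
grip_force: 0.0
```

step_arm --pt "0.34 0 0 0 0 0 0" --pt "0.2 0 0 0 0 0 0" --pt "0.2 0 0 0 0 0 0" --pt "0.2 0 0 0 0 0 0" --pt "0.2 0 0 0 0 0 0" --grip_force 6

```text
time: 12.83
tool_pos: [0.3956, 0.1894, 0.0575]
tool_rot: [3.141, 0.002, 3.139]
contact_force: [-0.6, 0.5, 3.2]
opening: 0.0236
grip_force: 6.0
```

step_arm --pt "0.1 0 0 0 0 0 0" --pt "0.1 0 0 0 0 0 0" --pt "0.1 0 0 0 0 0 0" --grip_force 40

```text
time: 13.08
tool_pos: [0.3956, 0.1893, 0.0573]
tool_rot: [3.141, 0.002, 3.139]
contact_force: [-0.3, 1.0, 4.4]
opening: 0.0233
grip_force: 40.0
```

step_arm --pt "0.1 0 0 0.05 0 0 0" --pt "0.1 0 0 0.1 0 0 0" --pt "0.1 0 0 0.1 0 0 0"

```text
time: 13.33
tool_pos: [0.3954, 0.1892, 0.0577]
tool_rot: [3.141, 0.001, 3.139]
contact_force: [2.2, 2.0, -1.8]
opening: 0.0229
grip_force: 40.0
```

step_arm --pt "0.1 0 0 0.05 0 0 0" --pt "0.1 0 0 0.1 0 0 0" --pt "0.1 0 0 0.1 0 0 0"

```text
time: 13.58
tool_pos: [0.3953, 0.189, 0.0587]
tool_rot: [-3.141, 0.0, 3.139]
contact_force: [2.4, 1.0, -3.8]
opening: 0.0237
grip_force: 40.0
```

step_arm --pt "0.1 0 0 0.04 0 0 0" --pt "0.1 0 0 0.08 0 0 0" --pt "0.1 0 0 0.08 0 0 0"

```text
time: 13.83
tool_pos: [0.3952, 0.189, 0.0596]
tool_rot: [-3.142, 0.0, 3.139]
contact_force: [3.2, -1.6, -1.9]
opening: 0.0233
grip_force: 40.0
```

step_arm --pt "0.1 0 0 0.04 0 0 0" --pt "0.1 0 0 0.08 0 0 0" --pt "0.1 0 0 0.08 0 0 0"

```text
time: 14.08
tool_pos: [0.3952, 0.1891, 0.0604]
tool_rot: [3.142, 0.0, 3.139]
contact_force: [3.6, -0.9, -2.6]
opening: 0.0231
grip_force: 40.0
```

step_arm --pt "0.1 0 0 0.05 0 0 0" --pt "0.1 0 0 0.1 0 0 0" --pt "0.1 0 0 0.1 0 0 0"

```text
time: 14.33
tool_pos: [0.3952, 0.1892, 0.0615]
tool_rot: [3.141, 0.0, 3.139]
contact_force: [3.2, -0.9, -2.7]
opening: 0.0233
grip_force: 40.0
```

step_arm --pt "0.1 0 0 0.05 0 0 0" --pt "0.1 0 0 0.08 0 0 0" --pt "0.1 0 0 0.08 0 0 0"

```text
time: 14.58
tool_pos: [0.3951, 0.1892, 0.0622]
tool_rot: [3.141, 0.0, 3.139]
contact_force: [2.7, 0.0, -4.0]
opening: 0.0233
grip_force: 40.0
```

The right dog slipped up 5 mm at about 3–4 N, so it isn't locked. I'll push it down.

step_arm --pt "0.1 0 0 -0.15 0 0 0" --pt "0.1 0 0 -0.3 0 0 0" --pt "0.1 0 0 -0.45 0 0 0" --pt "0.1 0 0 -0.6 0 0 0" --pt "0.1 0 0 -0.6 0 0 0"

```text
time: 15.0
tool_pos: [0.394, 0.1889, 0.0556]
tool_rot: [-3.141, -0.002, 3.139]
contact_force: [0.7, 0.0, 0.0]
opening: 0.0233
grip_force: 40.0
```

step_arm --pt "0.1 0 0 -0.05 0 0 0" --pt "0.1 0 0 -0.1 0 0 0" --pt "0.1 0 0 -0.1 0 0 0"

```text
time: 15.25
tool_pos: [0.3943, 0.189, 0.0547]
tool_rot: [-3.141, -0.002, 3.139]
contact_force: [-0.8, 0.2, -0.2]
opening: 0.0234
grip_force: 40.0
```

step_arm --pt "0.1 0 0 -0.05 0 0 0" --pt "0.1 0 0 -0.1 0 0 0" --pt "0.1 0 0 -0.1 0 0 0"

```text
time: 15.5
tool_pos: [0.3947, 0.1891, 0.0539]
tool_rot: [-3.142, -0.001, 3.139]
contact_force: [0.1, -0.7, -1.5]
opening: 0.0232
grip_force: 40.0
```

step_arm --pt "0.1 0 0 -0.05 0 0 0" --pt "0.1 0 0 -0.1 0 0 0" --pt "0.1 0 0 -0.1 0 0 0"

```text
time: 15.75
tool_pos: [0.395, 0.1891, 0.053]
tool_rot: [3.142, -0.0, 3.139]
contact_force: [-0.1, -0.5, 0.1]
opening: 0.0234
grip_force: 40.0
```

step_arm --pt "0.1 0 0 -0.05 0 0 0" --pt "0.1 0 0 -0.09 0 0 0" --pt "0.1 0 0 -0.09 0 0 0"

```text
time: 16.0
tool_pos: [0.3952, 0.1892, 0.0526]
tool_rot: [3.141, 0.0, 3.139]
contact_force: [-1.5, 0.5, 4.0]
opening: 0.0231
grip_force: 40.0
```

step_arm --pt "0.1 0 0 -0.05 0 0 0" --pt "0.1 0 0 -0.1 0 0 0" --pt "0.1 0 0 -0.1 0 0 0"

```text
time: 16.25
tool_pos: [0.3952, 0.1892, 0.0525]
tool_rot: [3.141, 0.001, 3.139]
contact_force: [-3.6, -2.3, 16.1]
opening: 0.0234
grip_force: 40.0
```

step_arm --pt "0.1 0 0 0.1 0 0 0" --pt "0.1 0 0 0.2 0 0 0" --pt "0.1 0 0 0.25 0 0 0" --pt "0.1 0 0 0.25 0 0 0"

```text
time: 16.58
tool_pos: [0.3951, 0.1891, 0.0537]
tool_rot: [3.141, 0.0, 3.139]
contact_force: [-0.2, -0.1, -0.0]
opening: 0.0234
grip_force: 40.0
```

step_arm --pt "0.1 0 0 0.05 0 0 0" --pt "0.1 0 0 0.1 0 0 0" --pt "0.1 0 0 0.1 0 0 0"

```text
time: 16.83
tool_pos: [0.395, 0.1892, 0.0547]
tool_rot: [3.142, -0.0, 3.139]
contact_force: [0.4, -0.4, -0.0]
opening: 0.0232
grip_force: 40.0
```

step_arm --pt "0.1 0 0 0.04 0 0 0" --pt "0.1 0 0 0.08 0 0 0" --pt "0.1 0 0 0.08 0 0 0"

```text
time: 17.08
tool_pos: [0.3951, 0.1892, 0.0556]
tool_rot: [3.141, 0.0, 3.139]
contact_force: [0.3, 0.4, -1.1]
opening: 0.0229
grip_force: 40.0
```

step_arm --pt "0.1 0 0 0.04 0 0 0" --pt "0.1 0 0 0.07 0 0 0" --pt "0.1 0 0 0.07 0 0 0"

```text
time: 17.33
tool_pos: [0.3949, 0.1891, 0.0561]
tool_rot: [3.142, -0.0, 3.139]
contact_force: [0.0, -0.0, -2.4]
opening: 0.023
grip_force: 40.0
```

step_arm --pt "0.1 0 0 0.04 0 0 0" --pt "0.1 0 0 0.07 0 0 0" --pt "0.1 0 0 0.07 0 0 0"

```text
time: 17.58
tool_pos: [0.3947, 0.1891, 0.0564]
tool_rot: [-3.141, -0.001, 3.139]
contact_force: [0.3, 1.2, -10.2]
opening: 0.023
grip_force: 40.0
```

step_arm --pt "0.1 0 0 0.03 0 0 0" --pt "0.1 0 0 0.03 0 0 0" --pt "0.1 0 0 0.03 0 0 0" --pt "0.1 0 0 0.03 0 0 0"

```text
time: 17.92
tool_pos: [0.3946, 0.189, 0.0567]
tool_rot: [-3.141, -0.001, 3.139]
contact_force: [0.6, 1.7, -16.9]
opening: 0.0233
grip_force: 40.0
```

The right dog holds 17 N, so it's locked. I'll lower it, release and retreat.

step_arm --pt "0.1 0 0 -0.15 0 0 0" --pt "0.1 0 0 -0.3 0 0 0" --pt "0.1 0 0 -0.45 0 0 0" --pt "0.1 0 0 -0.62 0 0 0" --pt "0.1 0 0 -0.62 0 0 0"

```text
time: 18.33
tool_pos: [0.3958, 0.1893, 0.0525]
tool_rot: [3.141, 0.002, 3.139]
contact_force: [-3.3, -0.4, 12.6]
opening: 0.0234
grip_force: 40.0
```

step_arm --pt "0.1 0 0 0 0 0 0" --pt "0.46 0 0 0 0 0 0" --pt "0.46 0 0 0 0 0 0" --pt "0.46 0 0 0 0 0 0"

```text
time: 18.67
tool_pos: [0.3955, 0.1892, 0.0514]
tool_rot: [3.141, 0.001, 3.139]
contact_force: [0.6, -0.0, 0.3]
opening: 0.0386
grip_force: 0.0
```

step_arm --pt "0.46 0 0 2 0 0 0" --pt "0.46 0 0 5 0 0 0" --pt "0.46 0 0 8 0 0 0" --pt "0.46 0 0 11 0 0 0" --pt "0.46 0 0 14 0 0 0"

```text
time: 19.08
tool_pos: [0.3948, 0.189, 0.1925]
tool_rot: [3.142, 0.0, 3.139]
contact_force: [0.8, 0.3, 0.1]
opening: 0.0423
grip_force: 0.0
```

```bash
python3 - <<'E'
from h import *
b=read_camera("scene")[:,:,::-1]
cv2.imwrite("pics/s2.png",cv2.resize(b[180:325,190:380],None,fx=4,fy=4,interpolation=cv2.INTER_CUBIC))
s=observe();print(s['time'],s['tool_pos'],s['contact_force'])
E
```

```text
19.1333 [0.39772482 0.18994723 0.1979045 ] [2.6462035  0.77555098 4.89889215]
```

View pics/s2.png

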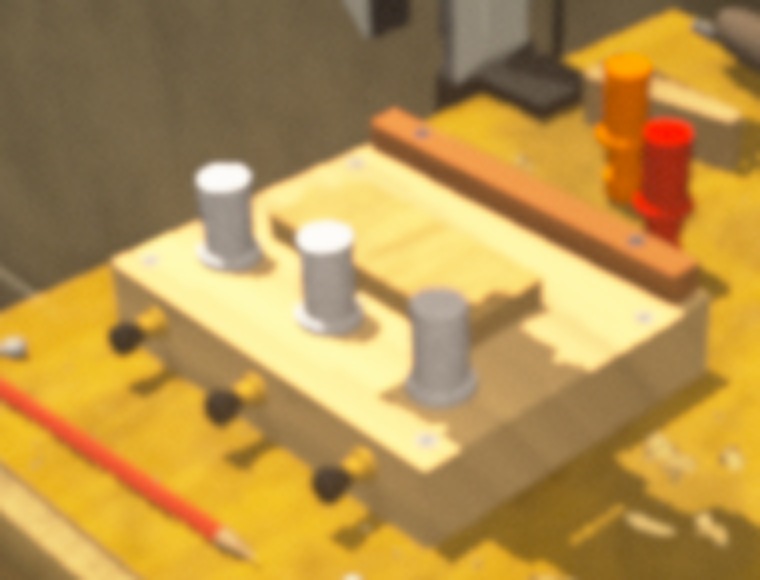

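The picture shows all three dogs seated, with tops at (224,175), (325,237) and (440,300), all the knobs drawn in alike, and the blank and pencil undisturbed. I'll hand it in.

```bash
python3 -c "
from cell import *
print(hand_in())"
```

```text
the job is handed in; nothing more can be done
None
```

I tugged the three dogs left to right and handed the job in: the left and right ones slipped, so I pushed them home until they clicked and then held about 17–18 N. The middle one was already locked and held about 20 N.

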